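# Set out the ribbon-sewing kit

### The arm

A 6-joint arm with a two-finger parallel gripper is mounted at the origin on a cart in front of the work surface, level with it; the furniture and walls round the work are solid. World frame = base frame: x ahead of the robot, y to its left, z up, the work surface at z = 0. Lengths are in mm, angles in rad, forces in N, time in s.
With the tool pointing down it reaches from about 275 to 750 mm from the base axis. Payload 10.2 kg.
Tool frame: the origin (TCP) lies at the very end of the fingers, on their centre line; the grasp point (between the pads) lies 19 mm behind it; z points along the fingers, y is the line along which they close (so a half turn about z gives the same grasp; the last joint's range is limited). The gripper opens to 85 mm and grips with 20 to 120 N. Pads are 22 mm wide; open, the fingers measure 114 mm over their backs; the gripper's body (76 mm by 85 mm) begins 54 mm behind the grasp point. The pads swing forward as they close: fully open they stand 13 mm farther back than shut.
Start: joints at [-0.223, 0.313, 1.498, -0, 1.331, -0.223], TCP at [525.006, -0.013, 231.294] pointing down, gripper open.
Joint ranges: [-2.94, 2.94], [-0.97, 2.17], [0.19, 2.56], [-1.23, 4.37], [0.02, 3.11], [-2.88, 2.88]. Speed limits (rad/s): [2.39, 2.39, 3.01, 3.14, 3.14, 3.14].

### API

Orientations are given as a unit quaternion [w, x, y, z].
In Python, from rig import * gives the robot as it stands. The module is installed in compiled form; this text tells all that it offers.
- The arm moves only by the shell command python3 -m crank 'ROWS' [FORCE]. ROWS is JSON, a list that holds one entry, the list of rows, each a list of 7 numbers: the shift along the tool's x, y, z in units of 25 mm (1.0 is 25 mm), then the turn, a rotation vector about the tool's x, y, z in units of 8 degrees (1.0 is 8 degrees), then the finger opening in mm, from 0 to 85.4. A call has exactly 8 rows; each row shifts and turns the commanded pose from where the row before left it, along the tool's axes as they then stand; what a row does not reach is not made up. A row lasts 1/10 s, in which the tool goes at most 50 mm and 8.59 degrees, less where a joint would pass 70% of its speed; a pose out of reach is approached as far as the arm can. A call is refused whole if a number of a shift passes 1 or a number of a turn 1, either way. A call with a gripper value outside its range is refused whole. The fingers move at their own pace and stop on an object; FORCE is the grip in N (left out, the last holds). Time passes only in rows, so rows that do not move let the fingers close, or fill a call up. It gives the time, the measured TCP pose, the force, the opening and the grip force at its end, in the units of the state.
- sense(): the state, without advancing time (a new reading comes with each control period).
- capture(name): name is "scene" or "side" or "wrist"; returns the picture (384x512x3 uint8, blue, green, red); there is no depth.
- camera_model(name): a dict with "fx", "fy", "cx", "cy" (pixels), "world_from_camera" (4x4, takes a point from camera to world coordinates); the wrist camera has in their place "T_tool_cam" (4x4, takes a point from camera to tool coordinates, whose origin is the TCP and whose axes are the flange's). Camera axes: x right, y up, looking along -z (the intrinsics and any distortion apply to the point x, -y, -z); pixel columns grow to the right and rows downward; lengths in mm; the calibration is good to about 2 mm. A picture is of the moment at which its call begins: read the wrist's pose just before it. camera_model takes no time and is no camera call.
- finish_job(): hands the job in; it is judged then, once.
The state is a dict: "time_s": time; "joints": joint angles; "dq": joint speeds; "tau": joint torques, N m; "eef_pos": TCP position; "ee_rot": TCP orientation; "force": force on the tool from outside, world axes, zero at the start; "wrist_torque": the same for the moment, N m; "grip_width": opening from 0.0 (shut) to 1.0 (fully open); "grip_force": force on a finger pad.
Only numpy, scipy, OpenCV 4.12 (cv2) and the standard library are available. Lean on these libraries where they do the work, as an engineer would, in place of code of your own. Each camera call takes 0.05 s, during which the arm holds its last target. There are 200 camera calls.

### The job

Set out the ribbon-sewing kit on the dark wooden sewing board. First stand each thread spool upright in the middle of the coaster of its own colour; then lay the beeswax cake flat on the board midway between the two spools; then lay the lighter lengthwise on the cork strip behind the wax; and last stand the thimble upright on top of the wax cake. Leave the tack tin and the tape roll where they are.

Things in the scene. Friction and masses are not known exactly. Their poses are not given: they have to be found in the camera images.
- sewing_board: fixed dark wooden board, 180 (its x) by 240 (y) by 8 mm; origin: centre of its underside, top at z = +8. +x points to its back, away from the robot, give or take 0.25 rad; a ledge 7 mm high runs along the back at x = 78 to 90. A flush cork strip 50 (x) by 120 mm (y) has its centre at x = +35, y = 0. The coasters lie at x = -35, y = +80 and -80 (either way round), the wax's place midway.
- coaster_pink: fixed salmon-pink round coaster on the board, 56 mm across, 3 mm thick; origin: centre of its underside, its top is at +3 mm (11 mm above the work surface)
- coaster_white: fixed white round coaster on the board, the same size as the pink one; origin: centre of its underside
- spool_pink: loose wooden spool of salmon-pink thread with a salmon-pink label on its end, standing upright, 33 mm across, 40 mm high, 28 g; origin: centre of its underside, z up
- spool_white: loose wooden spool of white thread with a white label on its end, standing upright, same size and weight as the pink one; origin: centre of its underside, z up
- beeswax: loose round amber-brown cake of beeswax lying flat, 45 mm across, 14 mm thick, 22 g; origin: centre of its underside, z up
- brass_thimble: loose brass thimble standing upright, mouth down, 19 mm across at the foot and a little narrower above, 22 mm high, 15 g; origin: centre of its underside, z up
- pocket_lighter: loose pocket lighter lying flat, white with a black end, 87 mm long (its x) by 25 mm wide (its y) by 14 mm high, 22 g; origin: centre of its underside, z up
- tacks: bystander: loose open grey tin of tacks, 65 mm across, 20 mm high, beside the kit (another stands far back on the table); origin: centre of its underside; not to be moved
- tape_roll: bystander: loose cream-coloured roll of dressmaker's tape with dark spiral edges, 53 mm across, 16 mm high, beside the kit; origin: centre of its underside; not to be moved
There are look-alikes about, which are no part of the job. Several things have the shape of the spool_pink; the one meant has the colours described above.

How it is judged:
By the outcome, as a careful person would: the job done as asked, in the order asked, and still so for the second after the job is handed in, with the robot touching nothing.
It also fails if it takes over 112 s, if anything falls off the work surface, if the arm or the gripper's body presses on something with over 40 N, if the wrist force passes 120 N, or if a joint passes its speed limit or range.

## Working session

There is one attempt and no reset: what is moved stays moved. The work goes in short steps, Python scripts to look and compute and a shell command to move; the robot and the scene stay as the last step left them, time stands still between calls to the robot, and variables do not carry over. Pictures are saved under pics/ and viewed, at most 14 in all, crops included, and the job is handed in when it is done.

```bash
mkdir -p pics; python3 - <<'E'
from rig import *
import cv2,numpy as np
s=sense();print({k:s[k] for k in('time_s','eef_pos','ee_rot','grip_width','force')})
for n in('scene','side','wrist'):
    im=capture(n);cv2.imwrite(f'pics/{n}0.png',im)
    m=camera_model(n);print(n,{k:np.round(v,3).tolist() for k,v in m.items()})
E
```

```text
{'time_s': 0.0, 'eef_pos': array([5.24729197e+02, 5.87654846e-02, 2.30718521e+02]), 'ee_rot': array([-5.56341728e-04,  7.07103528e-01,  7.07109726e-01, -3.56457661e-04]), 'grip_width': 1.0002929259791051, 'force': array([ 0.42575541, -0.30453062, -0.15626495])}
scene {'fx': 394.003, 'fy': 394.003, 'cx': 249.192, 'cy': 192.533, 'world_from_camera': [[-0.874, 0.267, -0.406, 198.96], [-0.486, -0.519, 0.703, 820.41], [-0.023, 0.812, 0.584, 584.848], [0.0, 0.0, 0.0, 1.0]]}
side {'fx': 402.713, 'fy': 402.713, 'cx': 249.825, 'cy': 196.44, 'world_from_camera': [[0.961, 0.181, -0.209, 356.161], [-0.277, 0.628, -0.728, -545.2], [-0.001, 0.757, 0.653, 703.473], [0.0, 0.0, 0.0, 1.0]]}
wrist {'fx': 286.418, 'fy': 286.418, 'cx': 252.411, 'cy': 187.964, 'T_tool_cam': [[0.001, 0.961, 0.275, 69.328], [1.0, -0.001, 0.0, 0.787], [0.001, 0.275, -0.961, -143.265], [0.0, 0.0, 0.0, 1.0]]}
```

View pics/scene0.png

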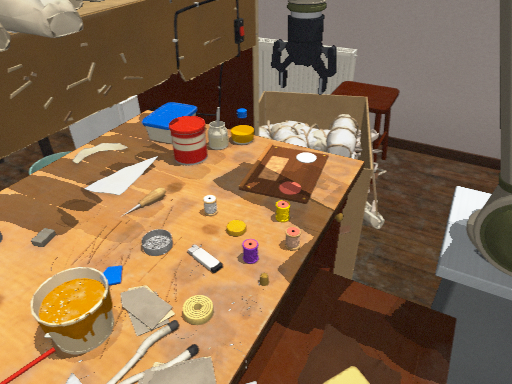

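View pics/side0.png

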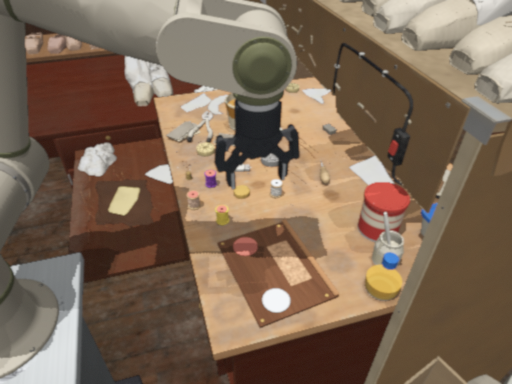

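View pics/wrist0.png

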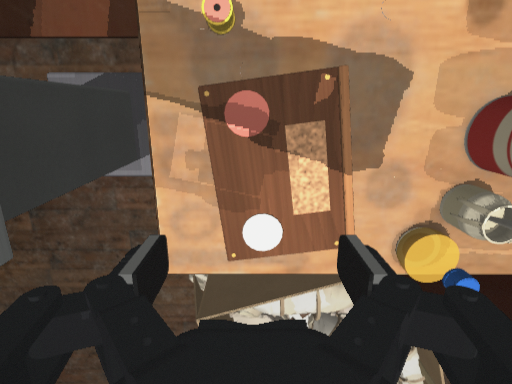

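The scene picture shows these by pixel:
- pink spool (292,238), white spool (210,205), wax (236,228), lighter (206,258), thimble (264,278)
- tacks (157,242), tape (198,309)
- look-alike spools: yellow (283,211) and purple (250,251)

In the wrist view the board shows the pink coaster at (247,113), the white one at (262,232) and the cork at (309,168).

```bash
cat > h.py <<'E'
from rig import *
import cv2,numpy as np
from scipy.spatial.transform import Rotation as R
def Rt(q): return R.from_quat([q[1],q[2],q[3],q[0]]).as_matrix()
def pose(n,s=None):
    m=camera_model(n)
    if n!='wrist': return m,np.array(m['world_from_camera'])
    s=s or sense(); T=np.eye(4);T[:3,:3]=Rt(s['ee_rot']);T[:3,3]=s['eef_pos']
    return m,T@np.array(m['T_tool_cam'])
def ray(mp,u,v):
    m,T=mp; d=np.array([(u-m['cx'])/m['fx'],-(v-m['cy'])/m['fy'],-1.])
    d=T[:3,:3]@d; return T[:3,3],d/np.linalg.norm(d)
def plane(mp,u,v,z):
    o,d=ray(mp,u,v); return (o+d*(z-o[2])/d[2])
def tri(rays):
    A=sum(np.eye(3)-np.outer(d,d) for o,d in rays);b=sum((np.eye(3)-np.outer(d,d))@o for o,d in rays)
    p=np.linalg.solve(A,b);return p,max(np.linalg.norm((np.eye(3)-np.outer(d,d))@(p-o)) for o,d in rays)
def snap(name):
    s=sense();im=capture('wrist');cv2.imwrite(f'pics/{name}.png',im);return im,pose('wrist',s)
def blobs(im,lo,hi,amin=60):
    h=cv2.cvtColor(im,cv2.COLOR_BGR2HSV)
    m=cv2.inRange(h,lo,hi) if lo[0]<=hi[0] else cv2.inRange(h,(0,lo[1],lo[2]),hi)|cv2.inRange(h,lo,(180,hi[1],hi[2]))
    c,_=cv2.findContours(m,cv2.RETR_EXTERNAL,cv2.CHAIN_APPROX_NONE)
    return sorted([(cv2.contourArea(k),*np.round(cv2.minAreaRect(k)[0],1),np.round(cv2.minAreaRect(k)[1]),k) for k in c if cv2.contourArea(k)>amin],key=lambda t:-t[0])
E
python3 - <<'E'
from h import *
S=pose('scene')
for n,u,v,z in[('pink',292,232,40),('white',210,197,40),('wax',236,226,14),('lighter',206,258,14),('thimble',264,274,22),('tacks',157,240,20),('tape',198,306,16),('yel',283,204,40),('pur',250,243,40),('cpink',290,188,11),('cwhite',306,158,11)]:
    print(n,plane(S,u,v,z).round())
W=pose('wrist')
for u,v in((247,113),(262,232),(309,168)):print(plane(W,u,v,11).round(1))
E
python3 -m crank '[[[1,0,0,0,0,0,85],[1,0,0,0,0,0,85],[1,0,0,0,0,0,85],[1,0,0,0,0,0,85],[1,0,0,0,0,0,85],[1,0,0,0,0,0,85],[1,0,0,0,0,0,85],[1,0,0,0,0,0,85]]]' 30
python3 - <<'E'
from h import *
im,_=snap('w1')
E
```

```text
pink [431. 246.  40.]
white [651. 221.  40.]
wax [560. 257.  14.]
lighter [564. 371.  14.]
thimble [437. 361.  22.]
tacks [682. 380.  20.]
tape [508. 478.  16.]
yel [488. 167.  40.]
pur [492. 315.  40.]
cpink [516.  64.  11.]
cwhite [537. -91.  11.]
[518.6  61.   11. ]
[538.6 -97.8  11. ]
[598.4  -7.7  11. ]
time_s: 0.95
eef_pos: [524.8, 201.0, 231.0]
ee_rot: [-0.0, 0.707, 0.707, -0.0]
force: [0.7, 0.0, -0.2]
grip_width: 0.996
grip_force: 0.0
```

View pics/w1.png

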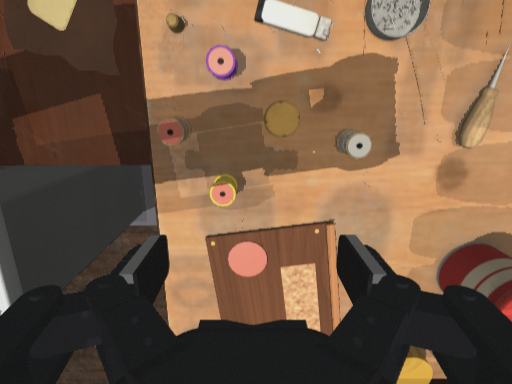

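w1 shows:
- pink spool top (171,131), white spool top (358,146), wax (282,119), thimble (177,22)
- lighter (293,18), tacks (397,14)
- pink coaster (247,259), cork near (300,290)
- look-alike spools: purple (221,62) and yellow (223,190)

I'll take a second view for height.

```bash

python3 -m crank '[[[1,0,0,0,0,0,85],[1,0,0,0,0,0,85],[1,0,0,0,0,0,85],[0.8,0,0,0,0,0,85],[0,0,0,0,0,0,85],[0,0,0,0,0,0,85],[0,0,0,0,0,0,85],[0,0,0,0,0,0,85]]]' 30 | head -2
python3 - <<'E'
from h import *
im,_=snap('w2')
E
```

```text
time_s: 1.8
eef_pos: [525.2, 294.2, 231.3]
```

View pics/w2.png

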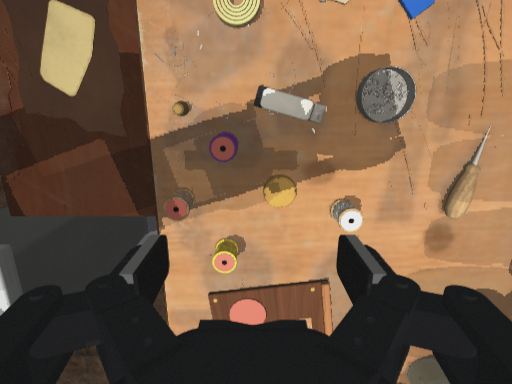

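w2 shows pink spool top (177,208), white (350,220), wax (280,191), thimble (180,108), lighter (290,104) with its black end on the left, tacks (386,95) and tape (237,8).

```bash
python3 - <<'E'
from h import *
for f,pts in(('w1',dict(pink=(165,131),white=(353,146),wax=(282,119),lig=(293,18),cp=(247,259),tab=(140+60,100))),('w2',dict(pink=(172,208),white=(345,222),wax=(280,191),th=(179,107),lig=(287,104),wood1=(190,190),wood2=(320,160),wood3=(320,220),cp=(247,310)))):
    h=cv2.cvtColor(cv2.imread(f'pics/{f}.png'),cv2.COLOR_BGR2HSV)
    for n,(u,v) in pts.items(): print(f,n,np.median(h[v-2:v+3,u-2:u+3].reshape(-1,3),0))
a=cv2.imread('pics/w1.png');b=cv2.imread('pics/w2.png')
z=lambda im,u,v:cv2.resize(im[max(v-30,0):max(v-30,0)+60,u-32:u+32],None,fx=4,fy=4,interpolation=cv2.INTER_NEAREST)
top=np.hstack([z(a,171,131),z(a,358,146),z(a,282,119)]);bot=np.hstack([z(b,177,208),z(b,350,220),z(b,280,191)])
cv2.imwrite('pics/crop1.png',np.vstack([top,bot]))
E
```

```text
w1 pink [  4. 131. 131.]
w1 white [ 24.  23. 187.]
w1 wax [ 19. 150. 150.]
w1 lig [ 35.   7. 234.]
w1 cp [  6. 120. 232.]
w1 tab [ 14. 121. 136.]
w2 pink [  4. 131. 125.]
w2 white [ 60.   1. 234.]
w2 wax [ 19. 151. 173.]
w2 th [ 19. 130. 177.]
w2 lig [ 22.  27. 169.]
w2 wood1 [ 15. 122. 114.]
w2 wood2 [ 14. 131. 155.]
w2 wood3 [ 15. 122. 219.]
w2 cp [  6. 125. 229.]
```

View pics/crop1.png

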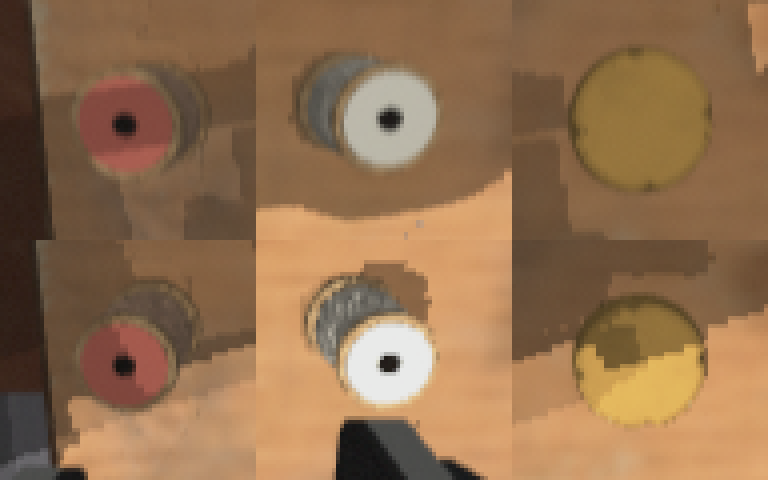

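The crops show the labels and the wax clearly, and each spool's dark hole marks its centre. Hue separates them, so I'll triangulate.

```bash
cat >> h.py <<'E'
RNG=dict(pink=((0,95,60),(9,200,255)),white=((0,0,130),(180,60,255)),wax=((17,138,90),(28,255,255)),cpink=((0,70,60),(9,200,255)),cwhite=((0,0,110),(180,60,255)),th=((16,105,20),(35,255,255)),lig=((0,0,90),(180,60,255)))
def find(im,n,u,v,r=30):
    x,y=int(max(u-r,0)),int(max(v-r,0)); w=im[y:int(v)+r,x:int(u)+r]
    b=blobs(w,*RNG[n],20)
    b=[(np.hypot(t[1]+x-u,t[2]+y-v)>r*.8,-t[0],t[4]) for t in b]
    k=sorted(b,key=lambda t:t[:2])[0][2]+[[x,y]]
    k=cv2.convexHull(k); (a,c),s,ang=cv2.fitEllipse(k) if n!='lig' else cv2.minAreaRect(k)
    return a,c,s,ang
E
cat > m1.py <<'E'
from h import *
import types
cams={'w0':(-0.0006,(524.73,0.06,230.72)),'w1':(0,(524.8,201.0,231.0)),'w2':(0,(525.2,294.2,231.3))}
def P(f): return pose('wrist',dict(ee_rot=[0,.70710678,.70710678,0],eef_pos=cams[f][1]))
def go(n,obs,kind=None,r=30):
    rays=[];
    for f,u,v in obs:
        a,c,s,ang=find(cv2.imread(f'pics/{f}.png'),kind or n,u,v,r); rays.append(ray(P(f),a,c)); print('  ',f,round(a,1),round(c,1),np.round(s,1),round(ang))
    p,e=tri(rays) if len(rays)>1 else (None,0); print(n,None if p is None else p.round(1),round(e,1))
go('pink',[('w1',171,131),('w2',177,208)],r=16)
go('white',[('w1',358,146),('w2',350,220)],r=18)
go('wax',[('w1',282,119),('w2',280,191)],r=24)
go('cpink',[('w0',247,113),('w1',247,259)])
go('cwhite',[('w0',262,232)])
print(plane(P('w0'),262,232,11))
go('lig',[('w2',287,104)],r=40)
go('th',[('w2',180,108)],r=14)
E
python3 m1.py
```

```text
w1 169.8 131.5 [22.5 24.5] 141
   w2 175.5 208.6 [19.8 21.8] 112
pink [431.6 242.2  43.7] 0.0
   w1 359.0 145.1 [22.3 24.6] 43
   w2 350.8 220.3 [19.8 22.2] 63
white [648.1 227.1  43.8] 0.0
   w1 282.0 118.5 [34.7 35.9] 21
   w2 279.6 191.3 [31.9 32.9] 49
wax [561.6 255.5  13.5] 0.0[ WARN:0@0.099] global loadsave.cpp:275 findDecoder imread_('pics/w0.png'): can't open/read file: check file path/integrity
Traceback (most recent call last):
  File "m1.py", line 13, in <module>
    go('cpink',[('w0',247,113),('w1',247,259)])
    ~~^^^^^^^^^^^^^^^^^^^^^^^^^^^^^^^^^^^^^^^^^
  File "m1.py", line 8, in go
    a,c,s,ang=find(cv2.imread(f'pics/{f}.png'),kind or n,u,v,r); rays.append(ray(P(f),a,c)); print('  ',f,round(a,1),round(c,1),np.round(s,1),round(ang))
              ~~~~^^^^^^^^^^^^^^^^^^^^^^^^^^^^^^^^^^^^^^^^^^^^^
  File "h.py", line 27, in find
    x,y=int(max(u-r,0)),int(max(v-r,0)); w=im[y:int(v)+r,x:int(u)+r]
                                           ~~^^^^^^^^^^^^^^^^^^^^^^^
TypeError: 'NoneType' object is not subscriptable
```

```bash
cp pics/wrist0.png pics/w0.png; cat >> m1.py <<'E'
for f,u,v,z in (('w1',169.8,131.5,40),('w2',175.5,208.6,40),('w1',359,145.1,40),('w2',350.8,220.3,40),('w1',282,118.5,14),('w2',279.6,191.3,14)): print(f,plane(P(f),u,v,z).round(1))
E
python3 m1.py | tail -18
```

```text
w2 279.6 191.3 [31.9 32.9] 49
wax [561.6 255.5  13.5] 0.0
   w0 246.3 113.1 [46.3 47.9] 167
   w1 247.0 258.7 [36.7 39.8] 92
cpink [517.9  60.8   9.3] 0.1
   w0 262.0 231.9 [37.6 40.4] 83
cwhite None 0
[538.72501631 -97.78621177  11.        ]
   w2 292.4 104.9 [64.8 23.3] 14
lig None 0
   w2 180.2 108.2 [14.7 17. ] 98
th None 0
w1 [430.5 241.9  40. ]
w2 [430.5 240.9  40. ]
w1 [649.5 226.6  40. ]
w2 [649.5 225.6  40. ]
w1 [561.6 255.5  14. ]
w2 [561.6 255.7  14. ]
```

The points agree:
- Pink spool is at (430.5,241), white spool at (649.5,226), wax at (561.6,255.6).
- The coasters measure 160.1 mm apart, against 160 given. Board yaw is 0.127, the wax place is (528.6,-18.4) and the cork centre is (598,-9.6).

I'll pick the pink spool first.

```bash
python3 -m crank '[[[-0.53,-0.95,0.5,0,0,0,60],[-0.53,-0.95,1,0,0,0,60],[-0.53,-0.95,1,0,0,0,60],[-0.53,-0.95,1,0,0,0,60],[0,0,1,0,0,0,60],[0,0,1,0,0,0,60],[0,0,0.5,0,0,0,60],[0,0,0,0,0,0,60]]]' 30
python3 - <<'E'
from h import *
im,mp=snap('p1')
b=blobs(im,*RNG['pink'],100)
for t in b[:4]: print(t[:4],plane(mp,t[1],t[2],40).round(1))
E
```

```text
time_s: 2.65
eef_pos: [429.5, 241.6, 80.3]
ee_rot: [-0.001, 0.707, 0.707, -0.001]
force: [-0.7, 0.0, 0.2]
grip_width: 0.703
grip_force: 0.0
(6044.5, np.float64(164.3), np.float64(95.1), array([191.,  68.])) [376.3 317.2  40. ]
(3157.5, np.float64(127.5), np.float64(169.5), array([141., 101.])) [348.3 270.7  40. ]
(1710.0, np.float64(27.9), np.float64(150.9), array([80., 58.])) [285.5 282.9  40. ]
(1513.5, np.float64(352.5), np.float64(97.0), array([44., 43.])) [491.2 316.1  40. ]
```

```bash
python3 -m crank '[[[0,0,0.8,0,0,0,60],[0,0,0.8,0,0,0,60],[0,0,0.8,0,0,0,60],[0,0,0.6,0,0,0,60],[0,0,0,0,0,0,25],[0,0,0,0,0,0,25],[0,0,0,0,0,0,25],[0,0,0,0,0,0,25]]]' 30;python3 -m crank '[[[0,0,0,0,0,0,25],[0,0,0,0,0,0,25],[0,0,-0.5,0,0,0,25],[0,0,-1,0,0,0,25],[0,0,-1,0,0,0,25],[0,0,-0.5,0,0,0,25],[0,0,0,0,0,0,25],[0,0,0,0,0,0,25]]]' 30
python3 - <<'E'
from h import *
im,mp=snap('p2')
E
```

```text
time_s: 3.5
eef_pos: [430.8, 242.2, 7.6]
ee_rot: [0.001, 0.707, 0.707, 0.001]
force: [-0.9, -0.7, 6.9]
grip_width: 0.37
grip_force: 30.4
time_s: 4.3
eef_pos: [429.7, 241.9, 80.8]
ee_rot: [-0.0, 0.707, 0.707, -0.0]
force: [-1.4, -0.4, -0.0]
grip_width: 0.369
grip_force: 29.8
```

View pics/p2.png

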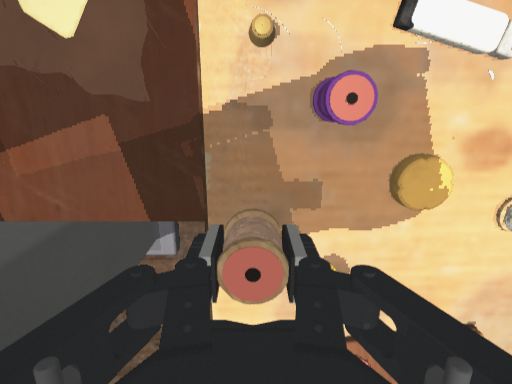

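The pink spool is held upright between the pads, with its label at about (253,275) and its hole at (253,275). I'll check its offset in the tool.

```bash
python3 - <<'E'
from h import *
im=cv2.imread('pics/p2.png');mp=pose('wrist',dict(ee_rot=[0,.7071,.7071,0],eef_pos=(429.7,241.9,80.8)))
a,c,s,g=find(im,'pink',253,275,38);print(a,c,s)
for z in(111,113,115):
    p=plane(mp,a,c,z);d=np.linalg.norm(p-mp[1][:3,3]);print(p.round(1),(np.array(s)*(p-mp[1][:3,3])[2]/-286).round(1))
w=plane(mp,422,181,14);print('wax',w.round(1)); print('thimble top',plane(mp,261,25,22).round(1),'purple',plane(mp,352,98,40).round(1))
E
```

```text
252.42001342773438 273.31622314453125 (54.39329147338867, 61.62022399902344)
[430.5 239.  111. ] [21.5 24.4]
[430.5 240.2 113. ] [21.1 23.9]
[430.5 241.5 115. ] [20.7 23.5]
wax [558.9 256.7  14. ]
thimble top [435.7 360.3  22. ] purple [491.4 316.   40. ]
```

```bash
python3 -m crank '[[[-0.6,0.3,-0.2,0,0,0,25],[-1,0.49,-0.2,0,0,0,25],[-1,0.49,0,0,0,0,25],[-1,0.49,0,0,0,0,25],[-1,0.49,0,0,0,0,25],[-1,0.49,0,0,0,0,25],[-1,0.49,0,0,0,0,25],[-0.6,0.29,0,0,0,0,25]]]'
python3 - <<'E'
from h import *
import time
print(np.mean([sense()['eef_pos'] for _ in range(5)],0).round(1))
im,mp=snap('p3')
E
```

```text
time_s: 5.15
eef_pos: [518.4, 60.4, 90.2]
ee_rot: [-0.001, 0.708, 0.707, -0.001]
force: [-0.5, 0.2, 0.9]
grip_width: 0.366
grip_force: 29.8
[518.4  60.4  90.2]
```

View pics/p3.png

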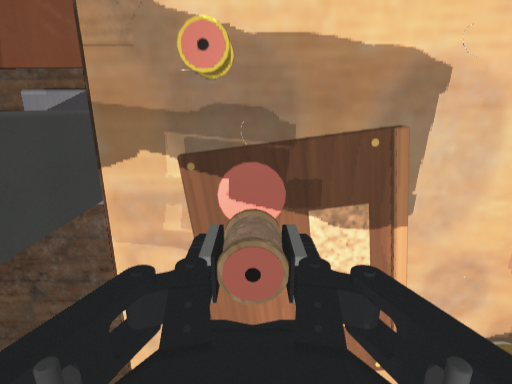

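The pink coaster is visible just ahead of the held spool: its top edge is at (251,162) and it spans columns 219–286.

```bash
python3 - <<'E'
from h import *
im=cv2.imread('pics/p3.png');mp=pose('wrist',dict(ee_rot=[0,.7071,.7071,0],eef_pos=(518.4,60.4,90.2)))
print(plane(mp,252.5,195.5,11).round(1), plane(mp,251,162,11).round(1),plane(mp,219,195,11).round(1),plane(mp,286,195,11).round(1))
a,c,s,g=find(im,'pink',253,275,36);print(a,c,[plane(mp,a,c,z).round(1) for z in(122.6,)])
E
```

```text
[519.2  59.6  11. ] [518.   87.2  11. ] [491.9  60.   11. ] [546.5  60.1  11. ]
252.4401092529297 273.3455505371094 [array([519.2,  58.9, 122.6])]
```

```bash
python3 -m crank '[[[0.04,0,0.7,0,0,0,25],[0,0,0.9,0,0,0,25],[0,0,0.7,0,0,0,25],[0,0,0.3,0,0,0,25],[0,0,0.12,0,0,0,25],[0,0,0.12,0,0,0,25],[0,0,0,0,0,0,25],[0,0,0,0,0,0,25]]]'
```

```text
time_s: 6.0
eef_pos: [518.6, 63.0, 20.8]
ee_rot: [0.0, 0.707, 0.707, 0.0]
force: [-0.0, 0.8, -1.1]
grip_width: 0.366
grip_force: 29.8
```

```bash
python3 -m crank '[[[-0.02,0,0.06,0,0,0,25],[0,0,0.04,0,0,0,25],[0,0,0,0,0,0,25],[0,0,0,0,0,0,25],[0,0,0,0,0,0,25],[0,0,0,0,0,0,25],[0,0,0,0,0,0,25],[0,0,0,0,0,0,25]]]'
python3 - <<'E'
from h import *
for i in range(3):
    s=sense();print(s['eef_pos'].round(1),s['force'].round(1))
    capture('wrist')
E
```

```text
time_s: 6.8
eef_pos: [518.5, 62.4, 18.6]
ee_rot: [0.0, 0.707, 0.707, 0.0]
force: [-2.2, -1.1, 8.6]
grip_width: 0.374
grip_force: 30.8
[518.5  62.4  18.6] [-2.2 -1.1  8.6]
[518.5  62.4  18.6] [-2.8 -0.9  8.1]
[518.5  62.4  18.6] [-2.7 -0.3  7.3]
```

```bash
python3 -m crank '[[[0,0,0,0,0,0,60],[0,0,0,0,0,0,60],[0,0,0,0,0,0,60],[0,0,-0.4,0,0,0,60],[0,0,-1,0,0,0,60],[0,0,-1,0,0,0,60],[0,0,-1,0,0,0,60],[0,0,-0.6,0,0,0,60]]]' | head -2
python3 -m crank '[[[0.7,0.56,-0.8,0,0,0,60],[0.9,0.72,-0.8,0,0,0,60],[0.9,0.72,0,0,0,0,60],[0.9,0.72,0,0,0,0,60],[0.9,0.72,0,0,0,0,60],[0.9,0.72,0,0,0,0,60],[0.9,0.72,0,0,0,0,60],[0.4,0.36,0,0,0,0,60]]]' | head -2
python3 - <<'E'
from h import *
im,mp=snap('p4');print(sense()['eef_pos'])
for n in('scene','side'):cv2.imwrite(f'pics/{n}1.png',capture(n))
m=cv2.imread('pics/scene1.png')[120:280,180:340];n=cv2.imread('pics/side1.png')[190:350,200:360]
cv2.imwrite('pics/c2.png',np.vstack([np.hstack([cv2.resize(m,(384,384)),cv2.resize(n,(384,384))])]))
E
```

```text
time_s: 7.75
eef_pos: [518.9, 62.5, 120.4]
time_s: 8.55
eef_pos: [649.8, 226.8, 158.1]
[650.24887263 227.35261866 157.88388166]
```

View pics/c2.png

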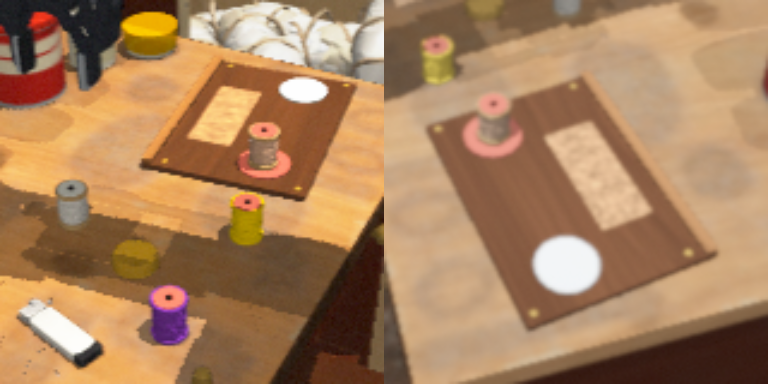

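The pink spool stands upright in the middle of the pink coaster, and the white coaster and cork are free. Next is the white spool.

```bash
python3 -m crank '[[[-0.04,-0.02,0.7,0,0,0,60],[0,0,0.9,0,0,0,60],[0,0,0.9,0,0,0,60],[0,0,0.9,0,0,0,60],[0,0,0.9,0,0,0,60],[0,0,0.9,0,0,0,60],[0,0,0.8,0,0,0,60],[0,0,0.02,0,0,0,60]]]' | head -2
python3 -m crank '[[[0,0,0,0,0,0,25],[0,0,0,0,0,0,25],[0,0,0,0,0,0,25],[0,0,0,0,0,0,25],[0,0,0,0,0,0,25],[0,0,0,0,0,0,25],[0,0,0,0,0,0,25],[0,0,0,0,0,0,25]]]' 30
python3 -m crank '[[[0,0,-0.5,0,0,0,25],[0,0,-1,0,0,0,25],[0,0,-1,0,0,0,25],[0,0,-1,0,0,0,25],[0,0,-0.5,0,0,0,25],[0,0,0,0,0,0,25],[0,0,0,0,0,0,25],[0,0,0,0,0,0,25]]]'
python3 - <<'E'
from h import *
s=sense();im,mp=snap('p5');z=s['eef_pos'][2]-7+40
a,c,_,_=find(im,'white',253,275,34);print(s['eef_pos'].round(1),a,c,_,plane(mp,a,c,z).round(1))
E
```

```text
time_s: 9.5
eef_pos: [646.9, 222.8, 5.1]
time_s: 10.3
eef_pos: [649.5, 223.9, 9.3]
ee_rot: [0.001, 0.707, 0.707, 0.001]
force: [-2.0, -1.2, 6.4]
grip_width: 0.369
grip_force: 30.1
time_s: 11.1
eef_pos: [648.1, 223.9, 105.7]
ee_rot: [-0.001, 0.707, 0.707, -0.001]
force: [-0.0, 0.4, -0.9]
grip_width: 0.37
grip_force: 29.9
[648.1 223.9 105.7] 252.29202270507812 265.55584716796875 89.51087188720703 [649.  226.6 138.7]
```

```bash
python3 -m crank '[[[-0.6,-0.2,0,0,0,0,25],[-0.9,-0.3,0,0,0,0,25],[-0.9,-0.3,0,0,0,0,25],[-0.9,-0.3,0,0,0,0,25],[-0.9,-0.3,0,0,0,0,25],[-0.9,-0.3,0,0,0,0,25],[-0.9,-0.3,0,0,0,0,25],[-0.9,-0.3,0,0,0,0,25]]]' | head -2
python3 -m crank '[[[-0.9,-0.3,0,0,0,0,25],[-0.9,-0.3,0,0,0,0,25],[-0.9,-0.3,0,0,0,0,25],[-0.9,-0.3,0,0,0,0,25],[-0.9,-0.3,0,0,0,0,25],[-0.9,-0.3,0.2,0,0,0,25],[-0.6,-0.3,0.4,0,0,0,25],[0,0,0,0,0,0,25]]]' | head -2
python3 - <<'E'
from h import *
s=sense();im,mp=snap('p6');z=s['eef_pos'][2]-9+40
a,c,_,_=find(im,'white',253,266,34);print(s['eef_pos'].round(1),a,c,plane(mp,a,c,z).round(1))
m,T=mp;p=np.linalg.inv(T)@np.array([538.7,-97.8,11,1]);u,v=m['cx']-m['fx']*p[0]/p[2],m['cy']+m['fy']*p[1]/p[2];print(u,v)
for t in blobs(im,*RNG['cwhite'],150)[:5]:print(t[:4],cv2.boundingRect(t[4]))
E
```

```text
time_s: 11.95
eef_pos: [590.5, 50.6, 106.5]
time_s: 12.75
eef_pos: [537.4, -99.7, 90.6]
[537.4 -99.7  90.6] 252.2459716796875 265.4359130859375 [538.2 -98.2 121.6]
253.46093643923896 192.28635883568234
(2727.0, np.float64(253.3), np.float64(186.4), array([68., 55.])) (219, 159, 69, 57)
(2580.5, np.float64(252.0), np.float64(265.0), array([54., 60.])) (222, 238, 61, 55)
(845.0, np.float64(430.6), np.float64(281.6), array([33., 34.])) (413, 265, 36, 35)
(801.0, np.float64(252.0), np.float64(226.0), array([32., 58.])) (223, 210, 59, 33)
(602.0, np.float64(254.8), np.float64(317.3), array([15., 57.])) (226, 304, 57, 21)
```

View pics/p6.png

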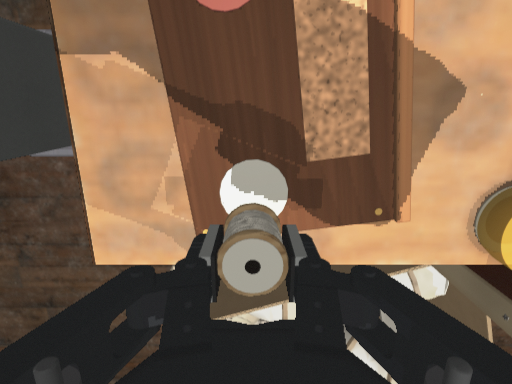

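The coaster is centred at (253.5,192.5), as predicted, and the spool hangs over it. Lowering it.

```bash
python3 -m crank '[[[0,0.02,0.7,0,0,0,25],[0,0,0.9,0,0,0,25],[0,0,0.7,0,0,0,25],[0,0,0.3,0,0,0,25],[0,0,0.12,0,0,0,25],[0,0,0.06,0,0,0,25],[0,0,0,0,0,0,25],[0,0,0,0,0,0,25]]]' | head -4
```

```text
time_s: 13.6
eef_pos: [539.6, -98.6, 23.5]
ee_rot: [0.001, 0.707, 0.707, 0.0]
force: [0.2, 0.2, -0.2]
```

```bash
python3 -m crank '[[[0,-0.04,0.08,0,0,0,25],[0,0,0.04,0,0,0,25],[0,0,0.02,0,0,0,25],[0,0,0,0,0,0,25],[0,0,0,0,0,0,25],[0,0,0,0,0,0,25],[0,0,0,0,0,0,25],[0,0,0,0,0,0,25]]]' | head -4
```

```text
time_s: 14.4
eef_pos: [538.3, -98.6, 20.2]
ee_rot: [0.0, 0.707, 0.707, -0.0]
force: [-4.1, 0.2, 9.8]
```

```bash
python3 -m crank '[[[0,0,0,0,0,0,60],[0,0,0,0,0,0,60],[0,0,0,0,0,0,60],[0,0,-0.4,0,0,0,60],[0,0,-1,0,0,0,60],[0,0,-1,0,0,0,60],[0,0,-1,0,0,0,60],[0,0,-0.6,0,0,0,60]]]' | head -2
python3 -m crank '[[[0.7,0.07,0,0,0,0,70],[1,0.07,0,0,0,0,70],[1,0.07,0,0,0,0,70],[1,0.07,0,0,0,0,70],[1,0.07,0,0,0,0,70],[1,0.07,0,0,0,0,70],[1,0.07,0,0,0,0,70],[1,0.07,0,0,0,0,70]]]' | head -2
python3 -m crank '[[[1,0.07,0,0,0,0,70],[1,0.07,0,0,0,0,70],[1,0.07,0,0,0,0,70],[1,0.07,0,0,0,0,70],[1,0.07,0,0,0,0,70],[0.7,0,0,0,0,0,70],[0,0,0,0,0,0,70],[0,0,0,0,0,0,70]]]' | head -2
python3 - <<'E'
from h import *
im,mp=snap('p7');print(sense()['eef_pos'])
for n in('scene','side'):cv2.imwrite(f'pics/{n}2.png',capture(n))
m=cv2.imread('pics/scene2.png')[120:280,180:340];n=cv2.imread('pics/side2.png')[190:350,200:360]
cv2.imwrite('pics/c3.png',np.hstack([cv2.resize(m,(384,384)),cv2.resize(n,(384,384))]))
m,T=mp;p=np.linalg.inv(T)@np.array([561.6,255.5,14,1]);u,v=m['cx']-m['fx']*p[0]/p[2],m['cy']+m['fy']*p[1]/p[2];print(u,v)
a,c,s,g=find(im,'wax',u,v,40);print(a,c,s,plane(mp,a,c,14).round(1))
E
```

```text
time_s: 15.2
eef_pos: [538.8, -98.7, 121.9]
time_s: 16.0
eef_pos: [552.3, 95.0, 120.0]
time_s: 16.8
eef_pos: [560.9, 236.2, 119.4]
[561.04446204 235.75110492 119.42476633]
252.3799325918198 164.78156552493004
252.70506286621094 165.51400756835938 (47.36580276489258, 48.163333892822266) [561.9 254.8  14. ]
```

View pics/c3.png

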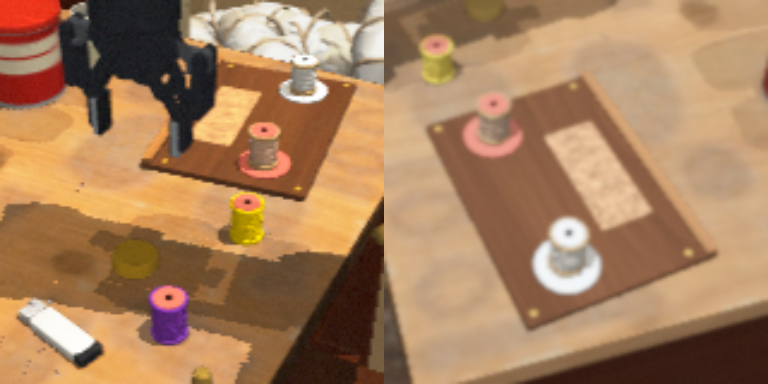

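Both spools stand upright in the middle of their own coasters. Next the wax at (561.7,255.2), 19 mm ahead of the tool in y.

```bash
python3 -m crank '[[[0.4,0.02,0.5,0,0,0,65],[0.37,0,0.9,0,0,0,65],[0,0,0.9,0,0,0,65],[0,0,0.9,0,0,0,65],[0,0,0.9,0,0,0,65],[0,0,0.4,0,0,0,65],[0,0,0.16,0,0,0,65],[0,0,0,0,0,0,65]]]' | head -4
python3 -m crank '[[[0,0,0,0,0,0,35],[0,0,0,0,0,0,35],[0,0,0,0,0,0,35],[0,0,0,0,0,0,35],[0,0,0,0,0,0,35],[0,0,0,0,0,0,35],[0,0,0,0,0,0,35],[0,0,0,0,0,0,35]]]' 25
```

```text
time_s: 17.75
eef_pos: [561.6, 255.8, 2.8]
ee_rot: [-0.0, 0.707, 0.707, 0.0]
force: [-0.8, -0.8, 0.1]
time_s: 18.55
eef_pos: [562.1, 255.9, 4.0]
ee_rot: [0.001, 0.707, 0.707, 0.001]
force: [-1.3, -0.3, 7.2]
grip_width: 0.508
grip_force: 25.4
```

```bash
python3 -m crank '[[[0,0,-0.4,0,0,0,35],[0,0,-0.8,0,0,0,35],[0,0,-1,0,0,0,35],[0,0,-1,0,0,0,35],[0,0,-0.6,0,0,0,35],[0,0,-0.2,0,0,0,35],[0,0,0,0,0,0,35],[0,0,0,0,0,0,35]]]'
python3 - <<'E'
from h import *
s=sense();im,mp=snap('p8');z=s['eef_pos'][2]-4+14
m,T=mp;p=np.linalg.inv(T)@np.array([*s['eef_pos'][:2],z,1]);u,v=m['cx']-m['fx']*p[0]/p[2],m['cy']+m['fy']*p[1]/p[2];print(s['eef_pos'],u,v)
a,c,ss,g=find(im,'wax',u,v,60);print(a,c,ss,plane(mp,a,c,z).round(1))
E
```

```text
time_s: 19.35
eef_pos: [561.0, 255.6, 101.9]
ee_rot: [-0.0, 0.707, 0.707, -0.001]
force: [-1.2, -0.6, -1.0]
grip_width: 0.507
grip_force: 25.5
[561.04835827 255.60073962 101.93692625] 250.84480984770815 246.20785147115558
252.50689697265625 243.80702209472656 (82.18904113769531, 82.59700012207031) [561.9 257.  111.9]
```

View pics/p8.png

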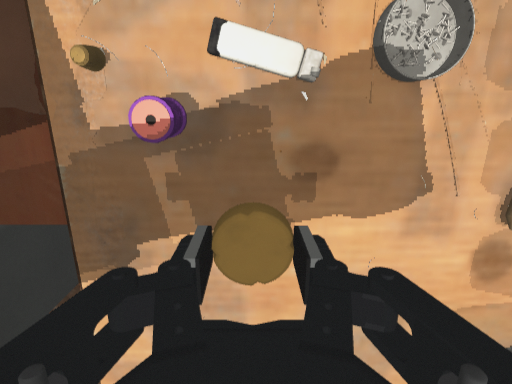

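The wax is held level, centred at (252.5,244). The lighter at (266,49) and thimble at (88,57) are also in view.

```bash
python3 -m crank '[[[-0.6,-0.09,0,0,0,0,35],[-0.95,-0.12,0,0,0,0,35],[-0.95,-0.12,0,0,0,0,35],[-0.95,-0.12,0,0,0,0,35],[-0.95,-0.12,0,0,0,0,35],[-0.95,-0.12,0,0,0,0,35],[-0.95,-0.12,0,0,0,0,35],[-0.95,-0.12,0,0,0,0,35]]]' | head -2
python3 -m crank '[[[-0.95,-0.12,0,0,0,0,35],[-0.95,-0.12,0,0,0,0,35],[-0.95,-0.12,0,0,0,0,35],[-0.75,-0.06,0.4,0,0,0,35],[-0.17,-0.05,0.6,0,0,0,35],[0,0,0.6,0,0,0,35],[0,0,0.4,0,0,0,35],[0,0,0,0,0,0,35]]]'
python3 - <<'E'
from h import *
s=sense();im,mp=snap('p9');z=s['eef_pos'][2]-4+14
a,c,ss,g=find(im,'wax',252.5,244,60);print(s['eef_pos'].round(1),a,c,ss,plane(mp,a,c,z).round(1))
E
```

```text
time_s: 20.2
eef_pos: [537.4, 72.7, 102.3]
time_s: 21.0
eef_pos: [525.4, -19.9, 51.5]
ee_rot: [-0.001, 0.707, 0.707, -0.001]
force: [0.8, -0.4, -0.0]
grip_width: 0.506
grip_force: 25.6
[525.4 -19.9  51.5] 252.31884765625 243.58282470703125 (82.93666076660156, 83.63428497314453) [526.2 -18.4  61.5]
```

```bash
python3 -m crank '[[[0,0.1,0.5,0,0,0,35],[0,0,0.6,0,0,0,35],[0,0,0.3,0,0,0,35],[0,0,0.12,0,0,0,35],[0,0,0,0,0,0,35],[0,0,0,0,0,0,35],[0,0,0,0,0,0,35],[0,0,0,0,0,0,35]]]'|head -4;  python3 -m crank '[[[0,0,0.06,0,0,0,35],[0,0,0,0,0,0,35],[0,0,0,0,0,0,35],[0,0,0,0,0,0,35],[0,0,0,0,0,0,35],[0,0,0,0,0,0,35],[0,0,0,0,0,0,35],[0,0,0,0,0,0,35]]]'|head -4
```

```text
time_s: 21.85
eef_pos: [529.2, -19.8, 15.2]
ee_rot: [0.0, 0.707, 0.707, 0.0]
force: [0.1, 0.1, -0.3]
time_s: 22.65
eef_pos: [529.0, -19.8, 13.3]
ee_rot: [0.0, 0.707, 0.707, 0.0]
force: [0.4, 0.1, -1.0]
```

```bash
python3 -m crank '[[[0,-0.05,0.04,0,0,0,35],[0,0,0.04,0,0,0,35],[0,0,0,0,0,0,35],[0,0,0,0,0,0,35],[0,0,0,0,0,0,35],[0,0,0,0,0,0,35],[0,0,0,0,0,0,35],[0,0,0,0,0,0,35]]]'|head -4
```

```text
time_s: 23.45
eef_pos: [527.7, -19.8, 12.0]
ee_rot: [0.0, 0.707, 0.707, -0.0]
force: [-3.7, 0.0, 8.7]
```

```bash
python3 -m crank '[[[0,0,0,0,0,0,65],[0,0,0,0,0,0,65],[0,0,0,0,0,0,65],[0,0,-0.4,0,0,0,65],[0,0,-1,0,0,0,65],[0,0,-1,0,0,0,65],[0,0,-1,0,0,0,65],[0,0,-0.8,0,0,0,65]]]' | head -2
python3 - <<'E'
from h import *
im,mp=snap('p10')
m,T=mp;p=np.linalg.inv(T)@np.array([528.6,-18.4,22,1]);u,v=m['cx']-m['fx']*p[0]/p[2],m['cy']+m['fy']*p[1]/p[2];print(u,v)
a,c,s,g=find(im,'wax',u,v,50);print(a,c,s,plane(mp,a,c,22).round(1))
E
python3 -m crank '[[[0.7,0.1,-0.3,0,0,0,60],[1,0.1,-0.3,0,0,0,60],[1,0.1,0,0,0,0,60],[1,0.1,0,0,0,0,60],[1,0.1,0,0,0,0,60],[1,0.1,0,0,0,0,60],[1,0.1,0,0,0,0,60],[1,0.1,0,0,0,0,60]]]' | head -2
python3 -m crank '[[[1,0.1,0,0,0,0,60],[1,0.1,0,0,0,0,60],[1,0.1,0,0,0,0,60],[1,0.1,0,0,0,0,60],[1,0.1,0,0,0,0,60],[0.7,0.1,0,0,0,0,60],[0,0,0,0,0,0,60],[0,0,0,0,0,0,60]]]' | head -2
python3 - <<'E'
from h import *
im,mp=snap('p11');print(sense()['eef_pos'])
for n in('scene','side'):cv2.imwrite(f'pics/{n}3.png',capture(n))
n=cv2.imread('pics/side3.png')[190:350,200:360]
cv2.imwrite('pics/c4.png',np.hstack([im,cv2.resize(n,(288,384))]))
E
```

```text
time_s: 24.25
eef_pos: [528.0, -19.8, 118.5]
252.05767511822353 187.05441491351746
251.81124877929688 188.84803771972656 (49.20446014404297, 49.884552001953125) [528.4 -20.   22. ]
time_s: 25.1
eef_pos: [547.7, 173.8, 131.4]
time_s: 25.9
eef_pos: [562.6, 314.9, 131.1]
[562.68115326 314.5169965  131.22961334]
```

View pics/c4.png

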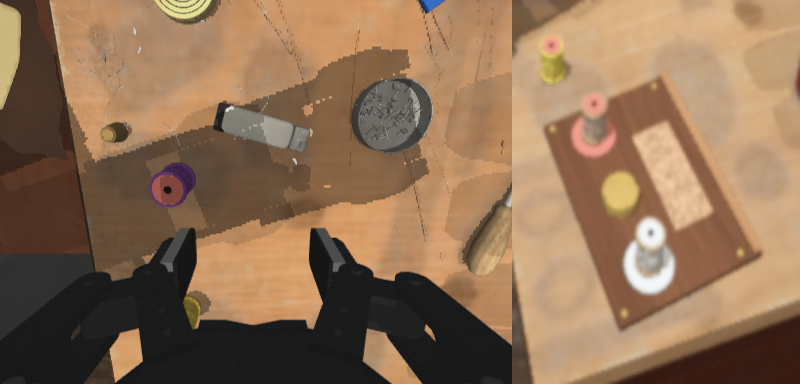

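The wax lies midway at (528.4,-20). The lighter spans about (214,113) to (309,140) in the wrist view, black end on the left.

```bash
python3 - <<'E'
from h import *
im=cv2.imread('pics/p11.png');mp=pose('wrist',dict(ee_rot=[0,.70710678,.70710678,0],eef_pos=(562.6,314.7,131.2)))
h=cv2.cvtColor(im,cv2.COLOR_BGR2HSV);x,y=200,90;w=h[y:165,x:325]
m=((w[...,1]<80)|(w[...,2]<50)).astype(np.uint8);m=cv2.morphologyEx(m,cv2.MORPH_OPEN,np.ones((5,5)))
k=max(cv2.findContours(m,0,1)[0],key=cv2.contourArea)+[[x,y]]
r=cv2.minAreaRect(k);print(r);b=cv2.boxPoints(r)
for z in(10,14):
    q=np.array([plane(mp,u,v,z) for u,v in b])[:,:2]; e=[q[1]-q[0],q[2]-q[1]];print(z,q.mean(0).round(1),[(np.linalg.norm(i).round(1),np.degrees(np.arctan2(i[1],i[0])).round(1)) for i in e])
# w2 second view
A=ray(mp,*r[0]);print(tri([A,ray(pose('wrist',dict(ee_rot=[0,.70710678,.70710678,0],eef_pos=(525.2,294.2,231.3))),292.4-1,104.9)]))
E
```

```text
((261.4339599609375, 127.98113250732422), (96.15238952636719, 29.395160675048828), 15.945395469665527)
10 [571.9 364.5] [(np.float64(25.8), np.float64(71.8)), (np.float64(86.1), np.float64(-15.3))]
14 [571.8 364.8] [(np.float64(25.4), np.float64(71.8)), (np.float64(84.8), np.float64(-15.3))]
(array([571.427975  , 365.19664787,  22.40145253]), np.float64(0.6228844462548119))
```

```bash
python3 -m crank '[[[0.65,0.17,0.3,0,0,0,45],[0.65,0.17,0.5,0,0,0,45],[0.65,0,0.5,0,0,0,45],[0,0,0.3,0,0,-0.8,45],[0,0,0,0,0,-0.95,45],[0,0,0,0,0,-0.95,45],[0,0,0,0,0,-0.95,45],[0,0,0,0,0,-0.95,45]]]' | head -3
python3 -m crank '[[[0,0,0,0,0,-0.95,45],[0,0,0,0,0,-0.95,45],[0,0,0,0,0,-0.95,45],[0,0,0,0,0,-0.95,45],[0,0,0,0,0,-0.85,45],[0,0,0,0,0,0,45],[0,0,0,0,0,0,45],[0,0,0,0,0,0,45]]]' | head -3
python3 - <<'E'
from h import *
s=sense();t=Rt(s['ee_rot'])[:,1];print(s['eef_pos'].round(1),np.degrees(np.arctan2(t[1],t[0])),s['joints'].round(2))
im,mp=snap('p12')
E
```

```text
time_s: 26.85
eef_pos: [571.5, 363.2, 91.4]
ee_rot: [0.0, 0.446, 0.895, -0.0]
time_s: 27.65
eef_pos: [571.3, 363.8, 91.4]
ee_rot: [-0.0, 0.14, 0.99, 0.0]
[571.3 363.8  91.4] 73.849362651463 [ 0.39  0.77  1.14  0.    1.23 -0.89]
```

View pics/p12.png

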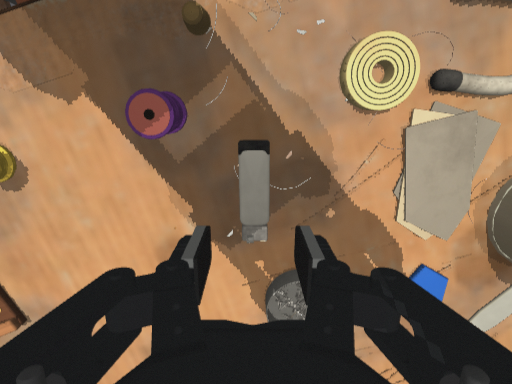

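The lighter lies straight along the tool's x, from (255,141) to (255,241), with its body centre column at 254.5.

```bash
python3 - <<'E'
from h import *
im=cv2.imread('pics/p12.png');mp=pose('wrist');print(sense()['eef_pos'])
R_=Rt(sense()['ee_rot'])
for u,v in((255,141),(255,241),(240,190),(269,190)):
    p=plane(mp,u,v,12);print(p.round(1),(R_.T@(p-sense()['eef_pos'])).round(1))
E
```

```text
[571.30956504 363.80693687  91.37141674]
[530.4 377.3  12. ] [43.1  1.6 79.4]
[612.  354.1  12. ] [-41.8   1.9  79.4]
[565.  354.8  12. ] [  3.6 -10.4  79.4]
[571.5 377.4  12. ] [ 3.6 13.1 79.4]
```

```bash
python3 -m crank '[[[0,0.04,0.5,0,0,0,45],[0,0,0.9,0,0,0,45],[0,0,0.9,0,0,0,45],[0,0,0.8,0,0,0,45],[0,0,0.4,0,0,0,45],[0,0,0.04,0,0,0,45],[0,0,0,0,0,0,45],[0,0,0,0,0,0,45]]]' | head -4
python3 -m crank '[[[0,0,0,0,0,0,15],[0,0,0,0,0,0,15],[0,0,0,0,0,0,15],[0,0,0,0,0,0,15],[0,0,0,0,0,0,15],[0,0,0,0,0,0,15],[0,0,0,0,0,0,15],[0,0,0,0,0,0,15]]]' 30
python3 -m crank '[[[0,0,-0.4,0,0,0,15],[0,0,-0.8,0,0,0,15],[0,0,-1,0,0,0,15],[0,0,-1,0,0,0,15],[0,0,-0.8,0,0,0,15],[0,0,0,0,0,0,15],[0,0,0,0,0,0,15],[0,0,0,0,0,0,15]]]'
```

```text
time_s: 28.5
eef_pos: [572.1, 365.2, 3.9]
ee_rot: [0.001, 0.139, 0.99, 0.0]
force: [0.7, 1.0, -0.1]
time_s: 29.3
eef_pos: [572.0, 365.2, 3.8]
ee_rot: [0.001, 0.139, 0.99, 0.0]
force: [-1.1, 0.1, 6.2]
grip_width: 0.278
grip_force: 30.1
time_s: 30.1
eef_pos: [570.9, 364.7, 101.3]
ee_rot: [-0.001, 0.139, 0.99, -0.001]
force: [0.2, 0.4, 0.4]
grip_width: 0.279
grip_force: 29.5
```

```bash
python3 -m crank '[[[0,0,0,0,0,0.6,15],[0,0,0,0,0,1,15],[0,0,0,0,0,1,15],[0,0,0,0,0,1,15],[0,0,0,0,0,1,15],[0,0,0,0,0,1,15],[0,0,0,0,0,1,15],[0,0,0,0,0,1,15]]]' | head -3
python3 -m crank '[[[0,0,0,0,0,0.74,15],[-0.6,-0.05,0,0,0,0,15],[-1,-0.05,0,0,0,0,15],[-1,-0.06,0,0,0,0,15],[-1,-0.06,0,0,0,0,15],[-1,-0.06,0,0,0,0,15],[-1,-0.06,0,0,0,0,15],[-1,-0.06,0,0,0,0,15]]]' | head -3
python3 -m crank '[[[-1,-0.06,0,0,0,0,15],[-1,-0.06,0,0,0,0,15],[-1,-0.06,0,0,0,0,15],[-1,-0.06,0,0,0,0,15],[-1,-0.06,0,0,0,0,15],[-1,-0.06,0,0,0,0,15],[-1,-0.06,0,0,0,0,15],[-0.9,-0.06,0,0,0,0,15]]]' | head -3
python3 - <<'E'
from h import *
s=sense();t=Rt(s['ee_rot'])[:,1];print(s['eef_pos'].round(1),np.degrees(np.arctan2(t[1],t[0])))
im,mp=snap('p13');d=Rt(s['ee_rot']).T@(np.array([597.1,-10.4,11])-s['eef_pos']);print(d.round(1))
E
```

```text
time_s: 30.9
eef_pos: [571.0, 364.7, 101.3]
ee_rot: [-0.001, 0.623, 0.782, -0.001]
time_s: 31.7
eef_pos: [582.0, 198.9, 101.6]
ee_rot: [-0.001, 0.661, 0.751, -0.001]
time_s: 32.5
eef_pos: [595.1, 1.5, 101.6]
ee_rot: [-0.001, 0.661, 0.75, -0.001]
[595.1   1.5 101.6] 7.262971518076766
[-12.1   0.7  90.5]
```

View pics/p13.png

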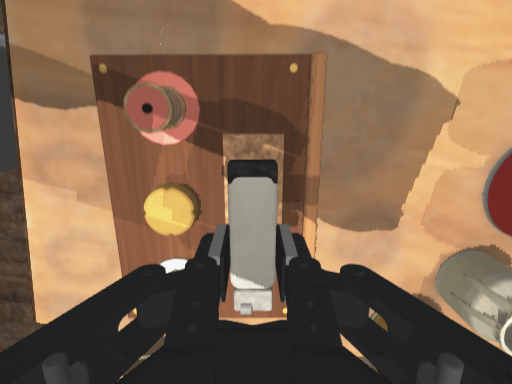

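The lighter is held straight over the cork. The board's edges run square to the view; the cork spans columns 223–284 with its far end at row 134.

```bash
python3 - <<'E'
from h import *
s=sense();mp=pose('wrist');Q=Rt(s['ee_rot'])
for u,v,z in((223,140,8),(284,140,8),(253.5,134,8),(229,170,s['eef_pos'][2]+10),(276,170,s['eef_pos'][2]+10),(252.5,159,s['eef_pos'][2]+10),(252.5,312,s['eef_pos'][2]+6),(149,110,51)):
    p=plane(mp,u,v,z);print(p.round(1),(Q.T@(p-s['eef_pos'])).round(1))
E
```

```text
[566.6  37.4   8. ] [ 42.3 -23.6  93.6]
[616.3  43.7   8. ] [42.4 26.5 93.5]
[590.8  45.4   8. ] [47.2  1.5 93.6]
[580.1  36.8 111.6] [ 39.9 -10.5 -10. ]
[602.2  39.6 111.6] [ 40.   11.9 -10. ]
[590.5  43.4 111.6] [ 45.2   0.7 -10. ]
[601.6 -44.6 107.6] [-43.5   0.8  -6. ]
[520.6  56.2  51. ] [ 66.6 -67.   50.7]
```

```bash
python3 -m crank '[[[-0.26,0.03,0.3,0,0,0,15],[-0.25,0,0.6,0,0,0,15],[0,0,0.9,0,0,0,15],[0,0,0.9,0,0,0,15],[0,0,0.5,0,0,0,15],[0,0,0.2,0,0,0,15],[0,0,0.05,0,0,0,15],[0,0,0,0,0,0,15]]]' | head -4;python3 -m crank '[[[0,0,0.04,0,0,0,15],[0,0,0.02,0,0,0,15],[0,0,0,0,0,0,15],[0,0,0,0,0,0,15],[0,0,0,0,0,0,15],[0,0,0,0,0,0,15],[0,0,0,0,0,0,15],[0,0,0,0,0,0,15]]]' | head -4
```

```text
time_s: 33.35
eef_pos: [598.4, -9.9, 17.0]
ee_rot: [0.0, 0.661, 0.751, 0.0]
force: [0.1, -0.2, -0.7]
time_s: 34.15
eef_pos: [598.0, -10.0, 15.0]
ee_rot: [0.0, 0.661, 0.751, 0.0]
force: [0.6, 0.6, 0.9]
```

```bash
python3 -m crank '[[[0,-0.03,0.06,0,0,0,15],[0,0,0.04,0,0,0,15],[0,0,0.02,0,0,0,15],[0,0,0,0,0,0,15],[0,0,0,0,0,0,15],[0,0,0,0,0,0,15],[0,0,0,0,0,0,15],[0,0,0,0,0,0,15]]]' | head -4
```

```text
time_s: 34.95
eef_pos: [597.3, -10.1, 12.1]
ee_rot: [0.0, 0.661, 0.751, 0.0]
force: [-0.6, -0.1, -0.0]
```

```bash
python3 -m crank '[[[0,0,0.05,0,0,0,15],[0,0,0,0,0,0,15],[0,0,0,0,0,0,15],[0,0,0,0,0,0,15],[0,0,0,0,0,0,15],[0,0,0,0,0,0,15],[0,0,0,0,0,0,15],[0,0,0,0,0,0,15]]]' | head -4
```

```text
time_s: 35.75
eef_pos: [597.4, -10.1, 11.8]
ee_rot: [0.0, 0.661, 0.751, 0.0]
force: [-4.5, -0.3, 9.1]
```

```bash
python3 -m crank '[[[0,0,0,0,0,0,36],[0,0,0,0,0,0,36],[0,0,0,0,0,0,36],[0,0,-0.4,0,0,0,36],[0,0,-1,0,0,0,36],[0,0,-1,0,0,0,36],[0,0,-1,0,0,0,36],[0,0,-0.8,0,0,0,36]]]' | head -2
python3 - <<'E'
from h import *
im,mp=snap('p14')
E
python3 -m crank '[[[0.7,-0.25,-0.3,0,0,0,36],[0.95,-0.32,-0.3,0,0,0,36],[0.95,-0.32,0,0,0,0,36],[0.95,-0.32,0,0,0,0,36],[0.95,-0.32,0,0,0,0,36],[0.95,-0.32,0,0,0,0,36],[0.95,-0.32,0,0,0,0,36],[0.95,-0.32,0,0,0,0,36]]]' | head -2
python3 -m crank '[[[0.95,-0.32,0,0,0,0,36],[0.95,-0.32,0,0,0,0,36],[0.95,-0.32,0,0,0,0,36],[0.95,-0.32,0,0,0,0,36],[0.95,-0.32,0,0,0,0,36],[0.95,-0.32,0,0,0,0,36],[0.95,-0.25,0,0,0,0,36],[0,0,0,0,0,0,36]]]' | head -2
python3 - <<'E'
from h import *
s=sense();im,mp=snap('p15');print(s['eef_pos'],s['grip_width'])
m,T=mp;p=np.linalg.inv(T)@np.array([436,360,22,1]);u,v=m['cx']-m['fx']*p[0]/p[2],m['cy']+m['fy']*p[1]/p[2];print(u,v)
side=cv2.resize(capture('side')[190:350,200:360],(384,384))
u,v=int(u),int(v);cr=cv2.resize(im[v-30:v+30,u-30:u+30],(384,384),interpolation=cv2.INTER_NEAREST)
cv2.imwrite('pics/c5.png',np.hstack([side,cr]))
E
```

```text
time_s: 36.55
eef_pos: [597.6, -10.1, 118.1]
time_s: 37.4
eef_pos: [510.6, 165.9, 130.3]
time_s: 38.2
eef_pos: [435.0, 324.6, 130.3]
[435.01676498 324.59698281 130.32064477] 0.42479705773061144
258.2656520465153 146.5573468716878
```

View pics/c5.png

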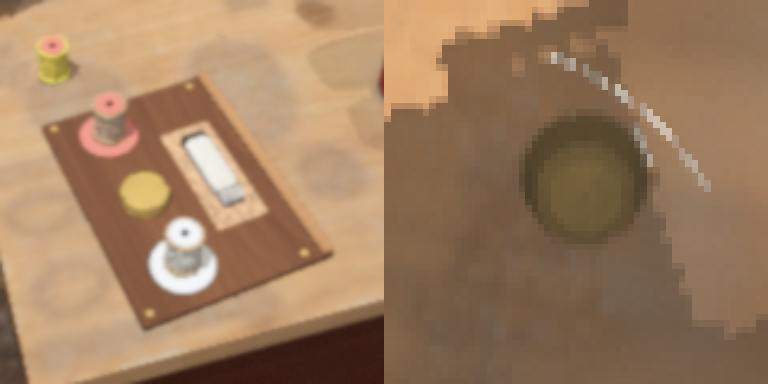

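The lighter lies lengthwise on the cork. The thimble's top is at about (259.6,145) in the wrist picture. Counting back, I've viewed 16 pictures, over the limit of 14, so from here on I'll use numbers only.

```bash
python3 - <<'E'
from h import *
s=sense();mp=pose('wrist');Q=Rt(s['ee_rot'])
p=plane(mp,259.6,144.9,22);print(p.round(1),(Q.T@(p-s['eef_pos'])).round(1))
im=cv2.imread('pics/w2.png');a,c,ss,g=find(im,'th',180,108,14)
B=pose('wrist',dict(ee_rot=[0,.70710678,.70710678,0],eef_pos=(525.2,294.2,231.3)))
print(plane(B,a,c,20).round(1),tri([ray(mp,259.6,144.9),ray(B,a,c)]))
E
```

```text
[438.5 359.5  22. ] [ 36.4   6.9 108.3]
[439.6 360.7  20. ] (array([438.96010682, 359.8953196 ,  18.9105575 ]), np.float64(0.8831310295539867))
```

```bash
python3 -m crank '[[[0.7,0.24,0.4,0,0,0,40],[0.71,0,0.9,0,0,0,40],[0,0,0.9,0,0,0,40],[0,0,0.9,0,0,0,40],[0,0,0.9,0,0,0,40],[0,0,0.7,0,0,0,40],[0,0,0.25,0,0,0,40],[0,0,0,0,0,0,40]]]' | head -4
python3 -m crank '[[[0,0,0,0,0,0,8],[0,0,0,0,0,0,8],[0,0,0,0,0,0,8],[0,0,0,0,0,0,8],[0,0,0,0,0,0,8],[0,0,0,0,0,0,8],[0,0,0,0,0,0,8],[0,0,0,0,0,0,8]]]' 20
python3 -m crank '[[[0,0,-0.4,0,0,0,8],[0,0,-0.8,0,0,0,8],[0,0,-1,0,0,0,8],[0,0,-1,0,0,0,8],[0,0,-0.8,0,0,0,8],[0,0,-0.5,0,0,0,8],[0,0,0,0,0,0,8],[0,0,0,0,0,0,8]]]'
python3 - <<'E'
from h import *
s=sense();im,mp=snap('p16');z=s['eef_pos'][2]-5+22
m,T=mp;p=np.linalg.inv(T)@np.array([*s['eef_pos'][:2],z,1]);u,v=m['cx']-m['fx']*p[0]/p[2],m['cy']+m['fy']*p[1]/p[2];print(s['eef_pos'],u,v)
for t in blobs(im,*RNG['th'],80):
    if abs(t[1]-u)<40 and abs(t[2]-v)<50: p=plane(mp,t[1],t[2],z);print(t[:4],cv2.boundingRect(t[4]),(Rt(s['ee_rot']).T@(p-s['eef_pos'])).round(1))
E
```

```text
time_s: 39.1
eef_pos: [438.7, 357.4, 6.5]
ee_rot: [-0.0, 0.661, 0.75, -0.001]
force: [-0.2, 0.2, 1.2]
time_s: 39.9
eef_pos: [439.4, 358.3, 8.0]
ee_rot: [0.0, 0.661, 0.751, 0.001]
force: [-0.7, -1.1, 6.1]
grip_width: 0.174
grip_force: 20.0
time_s: 40.7
eef_pos: [438.5, 357.9, 118.9]
ee_rot: [-0.0, 0.661, 0.751, -0.0]
force: [0.3, -0.8, -0.3]
grip_width: 0.169
grip_force: 19.5
[438.50934048 357.94037071 118.93612159] 250.95384538227327 252.7815021715134
(2323.0, np.float64(253.6), np.float64(266.7), array([109.,  35.])) (238, 212, 37, 109) [ -7.7   1.3 -17. ]
```

```bash
python3 - <<'E'
from h import *
im=cv2.imread('pics/p16.png');h=cv2.cvtColor(im,cv2.COLOR_BGR2HSV)
for v in range(200,325,4): print(v,np.median(h[v,247:260],0).astype(int).tolist(), end=' | ')
g=cv2.medianBlur(cv2.cvtColor(im,cv2.COLOR_BGR2GRAY),3)[205:330,220:290]
c=cv2.HoughCircles(g,cv2.HOUGH_GRADIENT,1,5,param1=80,param2=12,minRadius=13,maxRadius=24);print();print(None if c is None else (c[0][:6]+[220,205,0]).round(1))
s=sense();mp=pose('wrist');m,T=mp;Q=Rt(s['ee_rot'])
for z in(0,22):
    p=np.linalg.inv(T)@np.array([*(s['eef_pos']+Q@[0,0,8-z]),1]);print(z,m['cx']-m['fx']*p[0]/p[2],m['cy']+m['fy']*p[1]/p[2],286/-p[2]*8)
E
```

```text
200 [14, 102, 116] | 204 [14, 102, 118] | 208 [14, 103, 121] | 212 [15, 107, 114] | 216 [19, 119, 88] | 220 [19, 119, 88] | 224 [19, 117, 88] | 228 [19, 118, 90] | 232 [19, 119, 105] | 236 [19, 122, 111] | 240 [19, 123, 114] | 244 [19, 124, 113] | 248 [19, 122, 110] | 252 [19, 122, 108] | 256 [18, 105, 242] | 260 [18, 109, 242] | 264 [18, 110, 242] | 268 [18, 111, 242] | 272 [19, 110, 243] | 276 [18, 115, 242] | 280 [18, 115, 242] | 284 [18, 111, 241] | 288 [17, 108, 239] | 292 [18, 103, 240] | 296 [18, 103, 239] | 300 [17, 105, 237] | 304 [17, 103, 236] | 308 [17, 103, 238] | 312 [18, 106, 240] | 316 [18, 105, 239] | 320 [18, 101, 239] | 324 [14, 110, 190] | 
[[252.5 232.5  18.8]
 [251.5 240.5  14.4]]
0 251.2134113584881 231.31444972896742 13.910226791649661
22 251.01572436336934 249.81860411989692 15.962699562683872
```

```bash
python3 - <<'E'
from h import *
im=cv2.imread('pics/p16.png');h=cv2.cvtColor(im,cv2.COLOR_BGR2HSV)
for v in list(range(212,324,6)):
    r=h[v,215:295]; print(v,' '.join(f'{a}:{b}' for a,b in zip(r[::4,0],r[::4,2])))
E
```

```text
212 14:129 14:127 14:120 13:119 14:115 14:113 14:119 13:120 14:121 16:111 15:110 14:125 14:122 15:120 14:121 14:120 14:120 14:122 14:119 14:121
218 14:131 14:126 14:118 14:119 14:117 14:120 14:114 20:86 19:89 19:87 18:89 20:86 18:85 14:116 14:116 15:116 14:119 14:120 13:119 141:95
224 14:128 14:128 14:117 21:99 19:100 21:88 20:67 19:87 19:86 19:87 19:89 18:88 19:87 23:39 19:99 26:99 16:106 13:119 141:114 141:93
230 15:136 14:132 14:131 40:101 30:101 90:41 19:73 18:88 19:89 18:95 19:90 19:89 18:89 30:32 40:101 30:100 30:101 149:78 141:77 141:83
236 90:37 90:36 90:66 38:101 38:102 30:35 19:85 19:105 18:107 19:113 19:111 18:105 19:99 30:31 60:51 40:101 40:101 90:37 110:36 90:36
242 120:41 105:43 38:101 30:101 40:102 60:32 19:101 19:114 19:115 19:116 19:111 19:108 19:100 15:36 0:35 30:100 38:101 60:76 100:41 105:42
248 110:39 100:39 40:101 30:101 38:98 60:30 15:71 18:108 19:113 19:111 18:110 18:110 19:97 15:30 60:33 40:101 30:101 40:101 90:36 105:37
254 100:38 45:75 40:101 30:101 15:73 0:29 14:124 18:242 15:178 19:101 19:96 15:228 18:242 30:29 30:33 30:101 50:101 30:100 110:39 110:38
260
[... 818 characters left out ...]
296 110:37 100:38 105:36 120:38 105:38 12:57 18:237 17:237 18:238 17:238 18:240 18:239 18:240 18:240 60:42 150:36 90:33 105:37 90:37 120:38
302 90:37 90:37 105:38 105:39 14:203 16:236 17:236 16:230 16:229 17:233 18:237 18:239 17:238 18:240 18:241 105:36 105:34 120:37 90:38 105:38
308 90:37 90:36 90:33 105:38 15:230 15:233 15:228 15:225 16:228 16:235 17:240 18:241 18:241 19:242 18:242 14:204 0:33 90:35 110:38 120:39
314 90:35 98:37 90:32 100:35 16:234 17:238 15:220 16:229 17:235 18:240 18:241 18:241 18:240 18:241 18:241 14:145 120:34 90:36 105:35 110:37
320 105:36 110:37 100:36 90:36 14:190 16:227 17:234 18:236 17:232 18:237 19:241 19:241 19:241 19:241 18:241 14:158 130:36 120:36 90:37 100:39
```

```bash
python3 - <<'E'
from h import *
s=sense();mp=pose('wrist');Q=Rt(s['ee_rot']);e=s['eef_pos']
p=plane(mp,251.7,242.5,e[2]+14);o=Q.T@(p-e);print(o.round(1))
t=np.array([528.4,-20,0])-Q@[o[0],o[1],0];d=Q.T@(t-e);print(t.round(1),(d/25).round(2))
E
```

```text
[  4.    0.3 -14. ]
[528.6 -24.    0. ] [-15.61   1.65   4.75]
```

```bash
python3 -m crank '[[[-0.7,0.1,0,0,0,0,8],[-1,0.1,0,0,0,0,8],[-1,0.1,0,0,0,0,8],[-1,0.1,0,0,0,0,8],[-1,0.1,0,0,0,0,8],[-1,0.1,0,0,0,0,8],[-1,0.1,0,0,0,0,8],[-1,0.1,0,0,0,0,8]]]' | head -2
python3 -m crank '[[[-1,0.1,0,0,0,0,8],[-1,0.1,0,0,0,0,8],[-1,0.1,0,0,0,0,8],[-1,0.1,0,0,0,0,8],[-1,0.1,0,0,0,0,8],[-1,0.1,0,0,0,0,8],[-1,0.1,0,0,0,0,8],[-0.9,0.15,0,0,0,0,8]]]'
python3 - <<'E'
from h import *
s=sense();im,mp=snap('p17');Q=Rt(s['ee_rot']);e=s['eef_pos']
m,T=mp;p=np.linalg.inv(T)@np.array([528.4,-20,22,1]);u,v=m['cx']-m['fx']*p[0]/p[2],m['cy']+m['fy']*p[1]/p[2];print(e,u,v)
a,c,ss,g=find(im,'wax',u,v,42);p=plane(mp,a,c,22);print(a,c,ss,p.round(1),'go',(Q.T@(p-e)-[4,.3,0]).round(1))
g=cv2.medianBlur(cv2.cvtColor(im,cv2.COLOR_BGR2GRAY),3)[205:300,220:290]
c=cv2.HoughCircles(g,cv2.HOUGH_GRADIENT,1,5,param1=80,param2=10,minRadius=11,maxRadius=20);print(None if c is None else (c[0][:4]+[220,205,0]).round(1))
E
```

```text
time_s: 41.55
eef_pos: [482.7, 168.6, 118.5]
time_s: 42.35
eef_pos: [528.8, -24.6, 118.4]
ee_rot: [-0.001, 0.661, 0.75, -0.0]
force: [0.1, -1.1, -0.3]
grip_width: 0.175
grip_force: 19.5
[528.76678417 -24.61072505 118.41103684] 252.14673954627605 183.55787898997227
252.02056884765625 184.1707000732422 (49.39641571044922, 50.548065185546875) [528.4 -20.6  22. ] go [-0.   0.  96.4]
[[252.5 228.5  17.2]
 [251.5 282.5  16.9]
 [249.5 240.5  16.9]
 [249.5 251.5  17.2]]
```

```bash
python3 -m crank '[[[0,0,0.4,0,0,0,8],[0,0,0.8,0,0,0,8],[0,0,0.9,0,0,0,8],[0,0,0.7,0,0,0,8],[0,0,0.4,0,0,0,8],[0,0,0.2,0,0,0,8],[0,0,0.04,0,0,0,8],[0,0,0,0,0,0,8]]]' | head -4
python3 -m crank '[[[0,0,0.04,0,0,0,8],[0,0,0,0,0,0,8],[0,0,0,0,0,0,8],[0,0,0,0,0,0,8],[0,0,0,0,0,0,8],[0,0,0,0,0,0,8],[0,0,0,0,0,0,8],[0,0,0,0,0,0,8]]]' | head -4
```

```text
time_s: 43.2
eef_pos: [529.4, -23.4, 33.9]
ee_rot: [0.0, 0.661, 0.751, 0.0]
force: [0.1, -0.1, 0.1]
time_s: 44.0
eef_pos: [529.2, -23.6, 32.5]
ee_rot: [-0.0, 0.661, 0.751, -0.0]
force: [-0.3, -0.5, -0.3]
```

```bash
python3 -m crank '[[[0,-0.02,0.05,0,0,0,8],[0,0,0.03,0,0,0,8],[0,0,0,0,0,0,8],[0,0,0,0,0,0,8],[0,0,0,0,0,0,8],[0,0,0,0,0,0,8],[0,0,0,0,0,0,8],[0,0,0,0,0,0,8]]]' | head -4
python3 -m crank '[[[0,0,0.03,0,0,0,8],[0,0,0,0,0,0,8],[0,0,0,0,0,0,8],[0,0,0,0,0,0,8],[0,0,0,0,0,0,8],[0,0,0,0,0,0,8],[0,0,0,0,0,0,8],[0,0,0,0,0,0,8]]]' | head -4
```

```text
time_s: 44.8
eef_pos: [528.6, -23.6, 30.6]
ee_rot: [-0.0, 0.661, 0.751, -0.0]
force: [-2.1, -0.5, 3.0]
time_s: 45.6
eef_pos: [528.7, -23.6, 30.4]
ee_rot: [0.0, 0.661, 0.751, -0.0]
force: [-4.4, 1.6, 10.7]
```

```bash
python3 -m crank '[[[0,0,0,0,0,0,36],[0,0,0,0,0,0,36],[0,0,0,0,0,0,36],[0,0,-0.4,0,0,0,36],[0,0,-1,0,0,0,36],[0,0,-1,0,0,0,36],[0,0,-1,0,0,0,36],[0,0,-0.6,0,0,0,36]]]' | head -4
python3 - <<'E'
from h import *
s=sense();im,mp=snap('p18');Q=Rt(s['ee_rot']);e=s['eef_pos'];m,T=mp
for z in(22,44):
    p=np.linalg.inv(T)@np.array([528.4,-20.3,z,1]);print(z,m['cx']-m['fx']*p[0]/p[2],m['cy']+m['fy']*p[1]/p[2],m['fx']/-p[2]*[22.5,8][z>30])
h=cv2.cvtColor(im,cv2.COLOR_BGR2HSV)
g=cv2.medianBlur(cv2.cvtColor(im,cv2.COLOR_BGR2GRAY),3)[150:235,205:300]
c=cv2.HoughCircles(g,cv2.HOUGH_GRADIENT,1,6,param1=60,param2=12,minRadius=7,maxRadius=16);print(None if c is None else (c[0][:4]+[205,150,0]).round(1))
c=cv2.HoughCircles(g,cv2.HOUGH_GRADIENT,1,6,param1=60,param2=12,minRadius=23,maxRadius=34);print(None if c is None else (c[0][:3]+[205,150,0]).round(1))
for v in range(155,235,5): print(v,h[v,210:298:6,2])
# scene-view check of thimble column above the wax
im=capture('scene');cv2.imwrite('pics/scene9.png',im);S=pose('scene')
for q in((528.4,-20,22),(528.4,-20,44)):
    p=np.linalg.inv(S[1])@np.array([*q,1]);print(q,S[0]['cx']-S[0]['fx']*p[0]/p[2],S[0]['cy']+S[0]['fy']*p[1]/p[2])
for t in blobs(im[150:210,260:330],(15,80,20),(35,255,255),15):print(t[:4],cv2.boundingRect(t[4]+[[260,150]]))
E
```

```text
time_s: 46.4
eef_pos: [529.3, -23.7, 132.4]
ee_rot: [0.001, 0.661, 0.751, 0.001]
force: [0.4, -0.4, -0.1]
22 250.89586290539955 180.5273445104033 24.605830632100776
44 250.8226955264903 187.1101453199977 9.517003174066993
[[251.5 181.5  10.5]
 [288.5 176.5  15.4]]
[[250.5 180.5  23.3]]
155 [124 120 127 124 124  76  78  81  77  74  80  75  71  86  93]
160 [125 121 127 124 133  99 122 110 117  94  79  75  72  97  94]
165 [126 122 126 122 131 128 129 133 135 128  83  75  73  87  94]
170 [127 123 126 122 224 221 130 131 135 135 124  74  74  76  76]
175 [125 123 126 145 228 224  78  78  78 134 133  75  75  77  76]
180 [124 122 125 153 228 229  78  91  78 132 132  73  74  77  78]
185 [125 123 126 160 228 230  98 104  90 129 130 109 128  77  77]
190 [125 123 126 126 229 231  99  98  94 228 214 136 130 132 139]
195 [125 123 125 122 224 230 229 180 228 228 134 145 151 150 153]
200 [125 123 125 123 132 219 227 229 228 161 150 144 150 149 152]
205 [123 122 125 121 132 131 139 138 136 131 159 143 151 149 152]
210 [127 120 124 121 130 131 139 137 136 138 159 144 152 149 154]
215 [122 129 121 121 129 130 141 137 135 155 158 143 153 148 151]
220 [121 120 121 130 128 129 140 136 135 155 159 145 155 149 153]
225 [ 91  41 121 123 128 131 159 136 143 154 158 145 156  45  94]
230 [ 91  29 119 121 127 237 245 245 245 165 157 145 156  27  90]
(528.4, -20, 22) 298.96713789947154 167.30265065769686
(528.4, -20, 44) 299.3926860467679 160.2280986317943
(526.0, np.float64(34.5), np.float64(51.5), array([15., 69.])) (260, 194, 70, 16)
(166.5, np.float64(35.8), np.float64(22.2), array([16., 23.])) (283, 160, 25, 19)
(78.5, np.float64(63.0), np.float64(23.5), array([27., 12.])) (317, 160, 13, 28)
(27.0, np.float64(23.6), np.float64(12.3), array([ 5., 10.])) (280, 158, 9, 9)
(20.0, np.float64(60.7), np.float64(1.8), array([18.,  3.])) (312, 150, 18, 6)
(18.5, np.float64(3.5), np.float64(2.0), array([4., 7.])) (260, 150, 8, 5)
```

The thimble shows as an upright column: foot near (251.5,181) and top near (251.5,187), matching the predicted 180.5 and 187.1 for one standing upright in the middle of the wax. The gripper is clear, so I'm handing in.

```bash
python3 -c "
from rig import *
print(finish_job())"
```

```text
the job is handed in; nothing more can be done
None
```

The kit is set out in the order asked and handed in at about 46 s; the last camera measurements put everything where it should be and the tin and tape roll were not touched, but I viewed 16 pictures against the limit of 14.

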